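# Rinse one highball glass from the crate

### The arm

A 6-joint arm with a two-finger parallel gripper is mounted at the origin on the work surface. World frame = base frame: x ahead of the robot, y to its left, z up, the work surface at z = 0. Lengths are in m, angles in degrees, forces in N, time in s.
With the tool pointing down it reaches from about 0.4 to 0.825 m from the base axis. Payload 7 kg.
Tool frame: the origin (TCP) lies at the very end of the fingers, on their centre line; the grasp point (between the pads) lies 19 mm behind it; x points along the fingers, y is the direction in which the jaws open and shut, and the axes are right-handed (so a half turn about x gives the same grasp; the last joint's range is limited). The gripper opens to 88 mm and grips with 3 to 60 N. Pads are 19 mm wide; open, the fingers measure 130 mm over their backs; the gripper's body (78 mm by 193 mm) begins 47 mm behind the grasp point.
Start: joints at [84.746, 20.546, 0.682, 0, -70.136, -16.507], TCP at [0.25, 0.627, 0.227] pointing down, gripper open.
Joint ranges: [-176.03, 176.03], [-82.01, 121.73], [-58.28, 71.71], [-173.87, 95.51], [-174.79, -0.11], [-173.66, 173.66]. Speed limits (degrees/s): [136.94, 136.94, 172.46, 180, 180, 180].

### API

Orientations are given as [roll, pitch, yaw] about the fixed x, y, z axes, in that order (R = Rz(yaw) Ry(pitch) Rx(roll)).
In Python, from plant import * gives the robot as it stands. The module is installed in compiled form; this text tells all that it offers.
- The arm moves only by the shell command python3 -m creep 'ROWS' [FORCE]. ROWS is a JSON object of lists of equal length, an entry for each row: "jaw": the closure, from -1 (fully open) to 1 (shut); "translation": the shift along the tool's x, y, z in m, a list of three; "roll": the turn about the tool's x in rad. A call has exactly 10 rows; each row shifts and turns the commanded pose from where the row before left it, along the tool's axes as they then stand; what a row does not reach is not made up. A row lasts 1/10 s, in which the tool goes at most 50 mm and 8.59 degrees, less where a joint would pass 70% of its speed; a pose out of reach is approached as far as the arm can. A call with a gripper value outside its range is refused whole. The fingers move at their own pace and stop on an object; FORCE is the grip in N (left out, the last holds). Time passes only in rows, so rows that do not move let the fingers close, or fill a call up. It gives the time, the measured TCP pose, the force and the opening at its end, in the units of the state.
- get_state(): the state, without advancing time (a new reading comes with each control period).
- capture(name): name is "side" or "top"; returns a dict with "image" (420x560x3 uint8, red, green, blue), "fovy" (degrees; the focal length in pixels is half the picture's height over the tangent of half this angle, whatever the lens; pixels are square), "cx", "cy" (the principal point, pixels), "pose" (4x4, takes a point from camera to world coordinates). Camera axes: x right, y up, looking along -z (the intrinsics and any distortion apply to the point x, -y, -z); pixel columns grow to the right and rows downward; lengths in m; the calibration is good to about 2 mm. A picture is of the moment at which its call begins. There is no depth.
- close_job(): hands the job in, once; it reports no verdict.
The state is a dict: "time_s": time; "joints": joint angles; "qd": joint speeds; "joint_torque": joint torques, N m; "tcp_pos": TCP position; "eef_rot": TCP orientation; "contact_force": force on the tool from outside, world axes, zero at the start; "moment": the same for the moment, N m; "gripper_width": finger opening in m.
Only numpy, scipy, OpenCV 4.12 (cv2) and the standard library are available. Lean on these libraries where they do the work, as an engineer would, in place of code of your own. Each camera call takes 0.05 s, during which the arm holds its last target.

### The job

Lift the tall straight-sided glass out of the yellow crate, keeping it mouth down, and rinse it: set its mouth centred on the rinser's star plate and press it down fully for about two seconds. Then stand it mouth down on the free part of the black rubber mat, whole rim on the mat, and let go. Do not drop it, and leave the other glasses standing where they are.

Things in the scene. Friction and masses are not known exactly. Their poses are not given: they have to be found in the camera images.
- tall_glass: the glass to rinse: clear, straight-sided highball, 62 mm across, 170 mm tall, about 0.32 kg, standing upside down in the crate (mouth down, thick closed base up); the only straight-sided and the tallest glass there (top 178 mm above the work surface; the stemmed glasses' feet 128 mm). Origin at the centre of its mouth, z up to the base at 170 mm. Hard; a firm grip (about 30 N) on its upper end holds it while pressing
- crate: open yellow plastic crate with slotted sides, fixed, 300 mm (its x) by 400 mm (its y), walls 105 mm high (corner posts 109 mm) and 10 mm thick, floor 8 mm thick; origin under its centre, at the height of the work surface. Rows of glasses run along its x and y: along y the glasses are about 120 mm apart, along x about 92 mm, so there is more finger room on the y sides of a glass
- rinser: counter-top glass rinser, fixed: an open stainless drip tray 190 mm (its x) by 130 mm (its y) with 22 mm high walls, with a round star-shaped black valve plate in the middle that stands above the tray's walls; origin under its centre at the height of the work surface
- spider_top (a point): centre of the upper face of the rinser's star-shaped valve plate (six flat spokes and a ring, 100 mm across, level, 42 mm above the work surface when up); the glass's mouth is set down on the spokes. The point moves down with the plate
- spider (a joint): how far the valve plate is pressed down, in m: 0 up, 0.010 at its lower stop; spring return, it starts to move at a push of about 6 N and reaches the stop at about 11 N in all (the glass's own 3 N of weight counts, and does not move it alone); the water is fully on from 0.007
- mat: black ribbed rubber bar mat lying flat, fixed, 300 mm (its x) by 180 mm (its y), 8 mm thick; origin under its centre; two stemmed glasses already rinsed stand side by side near its +x end, about 92 mm from its centre; the rest of it is free
- mat_glass1: a stemmed glass like stem_glass1, already rinsed, standing upside down on the mat near its +x end
- mat_glass2: another such rinsed stemmed glass beside it
- stem_glass1: a stemmed cocktail glass standing upside down in the crate, round flat foot 68 mm across on top, 120 mm tall, 82 mm across at the bowl; origin at the centre of its mouth; to be left alone
- stem_glass2: a stemmed glass like stem_glass1, also in the crate
- stem_glass3: a stemmed glass like stem_glass1, also in the crate
- stem_glass4: a stemmed glass like stem_glass1, also in the crate
- stem_glass5: a stemmed glass like stem_glass1, also in the crate
- stem_glass6: a stemmed glass like stem_glass1, also in the crate
Not all that is in view belongs to the job. What is shaped like the tall_glass but blue or turquoise is not meant.

How it is judged:
By the outcome, as a careful person would: the job done as asked, in the order asked, and still so for the second after the job is handed in, with the robot touching nothing.
It also fails if it takes over 51 s, if anything falls off the work surface, if the arm or the gripper's body presses on something with over 40 N, if the wrist force passes 120 N, or if a joint passes its speed limit or range.

## Working session

There is one attempt and no reset: what is moved stays moved. The work goes in short steps, Python scripts to look and compute and a shell command to move; the robot and the scene stay as the last step left them, time stands still between calls to the robot, and variables do not carry over. Pictures are saved under pics/ and viewed, and the job is handed in when it is done.

```bash
mkdir -p pics
python3 - <<'E'
from plant import *
import cv2
s=get_state();print({k:s[k] for k in('time_s','tcp_pos','eef_rot','contact_force','gripper_width')})
for n in('side','top'):
    c=capture(n);cv2.imwrite(f'pics/{n}0.png',c['image'][:,:,::-1]);print(n,{k:v for k,v in c.items() if k!='image'})
E
```

```text
{'time_s': 0.0, 'tcp_pos': array([0.25005277, 0.62642625, 0.2255921 ]), 'eef_rot': array([  94.44243809,   89.90097592, -107.32533876]), 'contact_force': array([ 0.01157854, -0.0533713 , -0.14636913]), 'gripper_width': 0.08756758427384859}
side {'fovy': 51.34964494829685, 'cx': 267.522664091931, 'cy': 207.86651168888977, 'pose': array([[-0.82628525, -0.39391597,  0.40259519,  1.08061778],
       [ 0.56310435, -0.56136107,  0.60645465,  0.76920883],
       [-0.01289091,  0.72780764,  0.68566017,  1.02779547],
       [ 0.        ,  0.        ,  0.        ,  1.        ]])}
top {'fovy': 47.2018324188199, 'cx': 278.5066401677648, 'cy': 210.22882215422476, 'pose': array([[ 0.0742444 ,  0.97296213, -0.21870635,  0.19347696],
       [-0.99722037,  0.07381429, -0.01014843, -0.07631081],
       [ 0.00626962,  0.21885189,  0.97573795,  1.38873629],
       [ 0.        ,  0.        ,  0.        ,  1.        ]])}
```

View pics/side0.png

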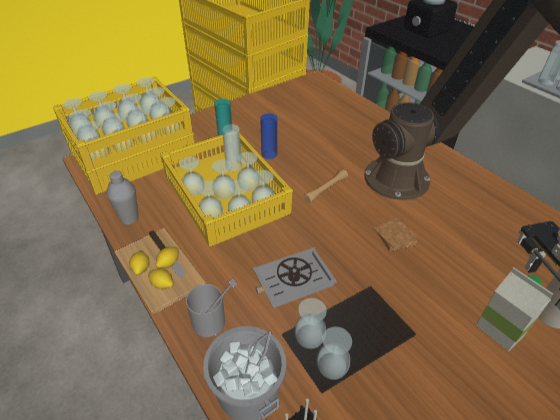

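View pics/top0.png

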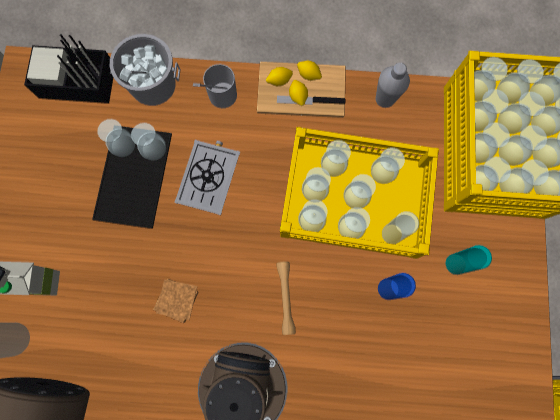

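The side view shows the tall glass at about (232,147), in the crate corner nearest the robot. In the top view it is at about (400,228), the star plate at (208,174) and the mat around (132,178). I'll zoom in to measure.

```bash
cat > h.py <<'E'
import numpy as np, cv2
def K(c):
    f=c['image'].shape[0]/2/np.tan(np.radians(c['fovy'])/2); return f
def ray(c,u,v):
    f=K(c);d=np.array([(u-c['cx'])/f,-(v-c['cy'])/f,-1]);P=c['pose'];d=P[:3,:3]@d
    return P[:3,3],d/np.linalg.norm(d)
def plane(c,u,v,z):
    o,d=ray(c,u,v);return o+d*(z-o[2])/d[2]
def proj(c,p):
    P=c['pose'];q=P[:3,:3].T@(np.asarray(p)-P[:3,3]);f=K(c)
    return c['cx']+f*q[0]/-q[2],c['cy']+f*-q[1]/-q[2]
def tri(l):
    A=0;b=0
    for c,u,v in l:
        o,d=ray(c,u,v);M=np.eye(3)-np.outer(d,d);A=A+M;b=b+M@o
    return np.linalg.solve(A,b)
def crop(c,name,x0,y0,x1,y1,s):
    im=c['image'][y0:y1,x0:x1,::-1];cv2.imwrite(name,cv2.resize(im,None,fx=s,fy=s,interpolation=cv2.INTER_CUBIC))
E
python3 - <<'E'
from plant import *
from h import *
import pickle
t=capture('top');s=capture('side');pickle.dump((t,s),open('c0.pkl','wb'))
crop(t,'pics/t1.png',280,120,440,260,5);crop(t,'pics/t2.png',80,115,250,235,4.7)
crop(s,'pics/s1.png',160,110,300,240,4.5);crop(s,'pics/s2.png',240,240,420,390,4)
E
```

```text
(no output)
```

View pics/t1.png

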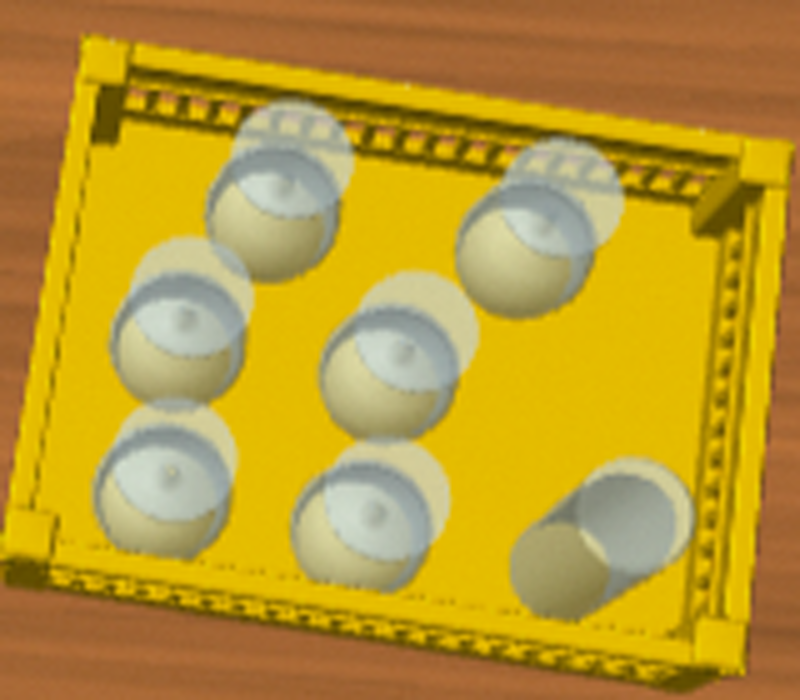

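View pics/t2.png

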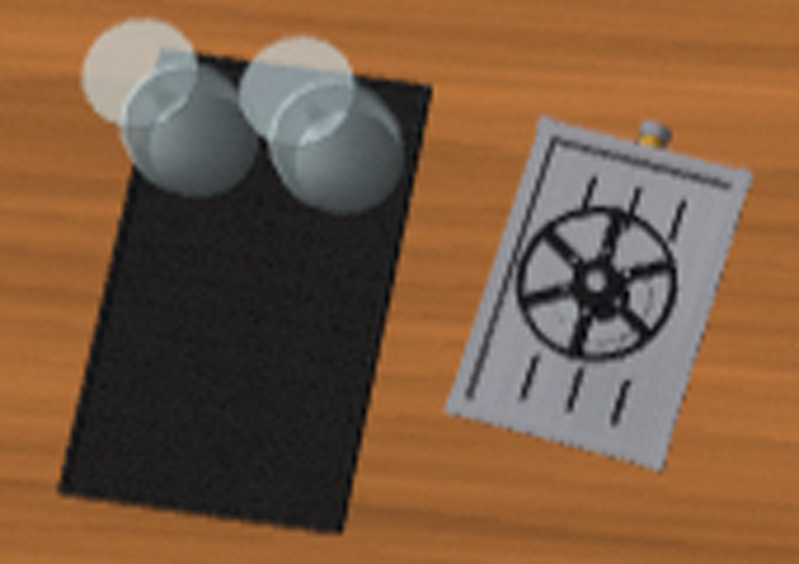

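View pics/s1.png

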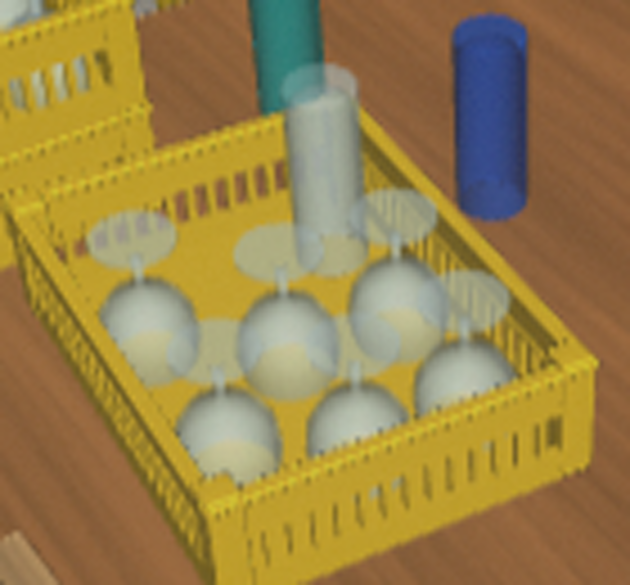

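View pics/s2.png

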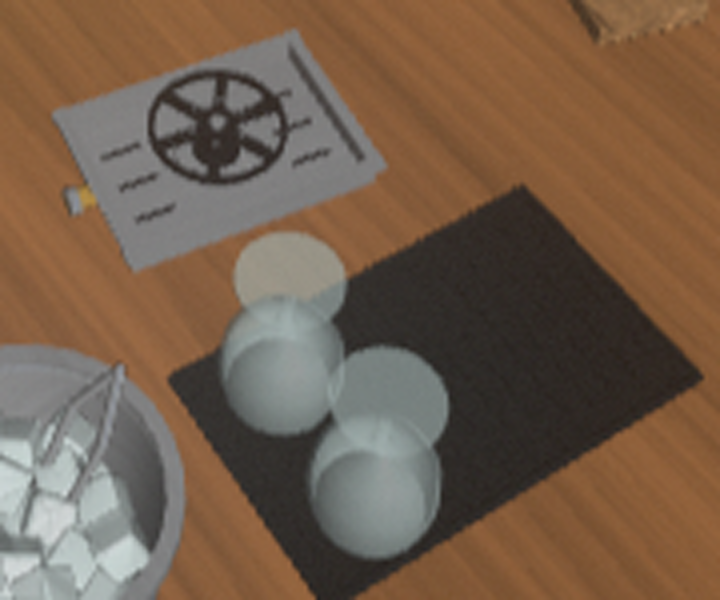

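Run:
```python
from h import *
import pickle
np.set_printoptions(precision=4,suppress=True)
t,s=pickle.load(open('c0.pkl','rb'))
T=lambda x,y:(280+(x+.5)/5-.5,120+(y+.5)/5-.5)
T2=lambda x,y:(80+(x+.5)/4.7-.5,115+(y+.5)/4.7-.5)
S=lambda x,y:(160+(x+.5)/4.5-.5,110+(y+.5)/4.5-.5)
S2=lambda x,y:(240+(x+.5)/4-.5,240+(y+.5)/4-.5)
print('top of glass: top',plane(t,*T(635,517),.178),'side',plane(s,*S(320,84),.178),tri([(t,*T(635,517)),(s,*S(320,84))]))
print('mouth',plane(t,*T(560,572),.008),plane(s,*S(331,255),.008))
print('crate'); q=[plane(t,*T(*p),.109) for p in((84,37),(795,143),(744,675),(5,560))]
for a in q:print(a)
for i in range(4):
    d=q[(i+1)%4]-q[i];print(np.linalg.norm(d),np.degrees(np.arctan2(d[1],d[0])))
print('centre',sum(q)/4)
# stem feet next to glass: z .128
for p in((387,496),(562,196),(419,331)):print('foot',plane(t,*T(*p),.128))
print('spider',plane(t,*T2(598,283),.042),plane(s,*S2(218,126),.042))
hsv=None
# rinser corners z=.022
q=[plane(t,*T2(*p),.022) for p in((541,117),(751,173),(662,470),(446,410))]
print('rinser',sum(q)/4)
for i in range(4):
    d=q[(i+1)%4]-q[i];print(np.linalg.norm(d),np.degrees(np.arctan2(d[1],d[0])))
q=[plane(s,*S2(*p),.008) for p in((521,185),(703,376),(325,604),(168,378))]
q2=[plane(t,*T2(*p),.008) for p in((432,87),(342,533),(60,493))]
print('mat side',*q,sum(q)/4);print('mat top',*q2,(q2[0]+q2[2])/2)
for i in range(4):
    d=q[(i+1)%4]-q[i];print(np.linalg.norm(d),np.degrees(np.arctan2(d[1],d[0])))
for i in range(2):
    d=q2[(i+1)%4]-q2[i];print(np.linalg.norm(d),np.degrees(np.arctan2(d[1],d[0])))
for p,r in(((139,72),(290,282)),((297,92),(388,392))):print('matfoot',plane(t,*T2(*p),.128),plane(s,*S2(*r),.128))
```

```text
top of glass: top [ 0.4562 -0.3946  0.178 ] side [ 0.4575 -0.395   0.178 ] [ 0.4568 -0.3951  0.1774]
mouth [ 0.4571 -0.3961  0.008 ] [ 0.459  -0.3978  0.008 ]
crate
[ 0.7257 -0.0957  0.109 ]
[ 0.693  -0.4993  0.109 ]
[ 0.3892 -0.4724  0.109 ]
[ 0.4217 -0.073   0.109 ]
0.40493280438821566 -94.63868394365998
0.3049267654075411 174.94248473209268
0.40069652316382154 85.34607303861442
0.3048186261541285 -4.261374536369857
centre [ 0.5574 -0.2851  0.109 ]
foot [ 0.4685 -0.2747  0.128 ]
foot [ 0.6447 -0.3646  0.128 ]
foot [ 0.5615 -0.2886  0.128 ]
spider [0.5851 0.154  0.042 ] [0.5878 0.1581 0.042 ]
rinser [0.5863 0.1554 0.022 ]
0.14020743050828605 -101.25224495983167
0.2003713109763645 169.34782374875476
0.1404051411128019 78.57060934912263
0.19993526335297104 -10.707336259848631
mat side [0.4256 0.303  0.008 ] [0.4357 0.481  0.008 ] [0.7323 0.4578 0.008 ] [0.7218 0.2846 0.008 ] [0.5788 0.3816 0.008 ]
mat top [0.7186 0.2813 0.008 ] [0.4222 0.3007 0.008 ] [0.4341 0.4787 0.008 ] [0.5763 0.38   0.008 ]
0.17827453024012258 86.73415362575764
0.2975049874174135 -4.462801475843631
0.17357605230697162 -93.47650908926829
0.29680574129951365 176.44169159353913
0.2970733248163169 176.24072493478727
0.17838279662410916 86.17258235900644
matfoot [0.669  0.4243 0.128 ] [0.6663 0.331  0.128 ]
matfoot [0.6637 0.3294 0.128 ] [0.6662 0.4202 0.128 ]
```

```bash
cat >> h.py <<'E'
from scipy.spatial.transform import Rotation as Ro
def go(s,target,jawdeg=None):
    "shift in tool axes to target; roll needed to bring y axis to jawdeg (mod 180)"
    R=Ro.from_euler('xyz',s['eef_rot'],degrees=True).as_matrix()
    print('t',s['time_s'],'tcp',s['tcp_pos'],'F',s['contact_force'],'w',round(s['gripper_width'],4),'j',s['joints'])
    print('x',R[:,0],'y',R[:,1],'z',R[:,2]); a=np.degrees(np.arctan2(R[1,1],R[0,1])); print('jaw deg',a)
    d=np.asarray(target)-s['tcp_pos'];print('world d',d,'tool d',R.T@d)
    if jawdeg is not None:
        e=(jawdeg-a+90)%180-90;print('world yaw',e,'=> roll about tool x (down)',-e,'deg',-np.radians(e),'rad')
E
python3 - <<'E'
from plant import *
from h import *
np.set_printoptions(precision=4,suppress=True)
s=get_state();go(s,[.53,.1,.29],85.4)
go(s,[.457,-.395,.24],85.4)
E
```

```text
t 0.2 tcp [0.2502 0.6266 0.226 ] F [ 0.3043  0.039  -0.05  ] w 0.0878 j [ 84.7454  20.5773   0.6542  -0.0089 -70.1343 -16.5078]
x [-0.0002 -0.001  -1.    ] y [-0.3708 -0.9287  0.001 ] z [-0.9287  0.3708 -0.0001]
jaw deg -111.76546135793477
world d [ 0.2798 -0.5266  0.064 ] tool d [-0.0636  0.3854 -0.4552]
world yaw 17.16546135793476 => roll about tool x (down) -17.16546135793476 deg -0.2995938183198184 rad
t 0.2 tcp [0.2502 0.6266 0.226 ] F [ 0.3043  0.039  -0.05  ] w 0.0878 j [ 84.7454  20.5773   0.6542  -0.0089 -70.1343 -16.5078]
x [-0.0002 -0.001  -1.    ] y [-0.3708 -0.9287  0.001 ] z [-0.9287  0.3708 -0.0001]
jaw deg -111.76546135793477
world d [ 0.2068 -1.0216  0.014 ] tool d [-0.0131  0.8721 -0.5709]
world yaw 17.16546135793476 => roll about tool x (down) -17.16546135793476 deg -0.2995938183198184 rad
```

```bash
M='python3 -m creep'
python3 -m creep '{"jaw":[-1,-1,-1,-1,-1,-1,-1,-1,-1,-1],"translation":[[-0.006,0,0],[-0.006,0,0],[-0.006,0,0],[-0.006,0,0],[-0.006,0,0],[-0.006,0,0],[-0.006,0,0],[-0.006,0,0],[-0.006,0,0],[-0.006,0,0]],"roll":[0.142,0.142,0.142,0.142,0.142,0.142,0.142,0.142,0.142,0.142]}'
python3 -m creep '{"jaw":[-1,-1,-1,-1,-1,-1,-1,-1,-1,-1],"translation":[[0,0,0],[0,0,0],[0,0,0],[0,0,0],[0,0,0],[0,0,0],[0,0,0],[0,0,0],[0,0,0],[0,0,0]],"roll":[0.142,0.142,0.142,0.142,0.142,0.142,0.142,0.142,0.142,0.142]}'
python3 - <<'E'
from plant import *
from h import *
np.set_printoptions(precision=4,suppress=True)
s=get_state();go(s,[.53,.15,.28],85.4);go(s,[.457,-.395,.24],85.4)
E
```

```text
time_s: 1.2
tcp_pos: [0.2502, 0.6267, 0.2865]
eef_rot: [175.0, 90.0, -108.5]
contact_force: [-0.5, 0.0, 1.2]
gripper_width: 0.0878
time_s: 2.2
tcp_pos: [0.2694, 0.624, 0.2855]
eef_rot: [172.4, 88.2, 170.4]
contact_force: [0.2, 0.9, 0.2]
gripper_width: 0.0878
t 2.2 tcp [0.2694 0.624  0.2855] F [0.1538 0.9057 0.1961] w 0.0878 j [  81.9971   19.698     7.7693   -1.8282  -78.0265 -173.6713]
x [-0.0308  0.0052 -0.9995] y [0.0359 0.9993 0.0041] z [ 0.9989 -0.0357 -0.0309]
jaw deg 87.94360633452379
world d [ 0.2606 -0.474  -0.0055] tool d [-0.005  -0.4644  0.2774]
world yaw -2.543606334523787 => roll about tool x (down) 2.543606334523787 deg 0.044394305412024396 rad
t 2.2 tcp [0.2694 0.624  0.2855] F [0.1538 0.9057 0.1961] w 0.0878 j [  81.9971   19.698     7.7693   -1.8282  -78.0265 -173.6713]
x [-0.0308  0.0052 -0.9995] y [0.0359 0.9993 0.0041] z [ 0.9989 -0.0357 -0.0309]
jaw deg 87.94360633452379
world d [ 0.1876 -1.019  -0.0455] tool d [ 0.0344 -1.0118  0.2252]
world yaw -2.543606334523787 => roll about tool x (down) 2.543606334523787 deg 0.044394305412024396 rad
```

The roll's sign turned J6 the wrong way, so it reached its limit and left the tool tilted by about 1.8°. I'll move away and see whether the tilt stays.

```bash
python3 -m creep '{"jaw":[-1,-1,-1,-1,-1,-1,-1,-1,-1,-1],"translation":[[0,-0.02,0.014],[0,-0.038,0.026],[0,-0.038,0.026],[0,-0.038,0.026],[0,-0.038,0.026],[0,-0.038,0.026],[0,-0.038,0.026],[0,-0.038,0.026],[0,-0.038,0.026],[0,-0.02,0.014]],"roll":[0,0,0,0,0,0,0,0,0,0]}'
python3 - <<'E'
from plant import *
from h import *
np.set_printoptions(precision=4,suppress=True)
s=get_state();go(s,[.457,-.395,.24],85.4)
E
```

```text
time_s: 3.2
tcp_pos: [0.4954, 0.268, 0.277]
eef_rot: [172.6, 88.2, 170.3]
contact_force: [-0.0, 1.5, 0.5]
gripper_width: 0.0873
t 3.2 tcp [0.4954 0.268  0.277 ] F [-0.0448  1.4528  0.4928] w 0.0873 j [  47.2689    9.2467   -7.3998   -1.526   -74.3142 -139.0974]
x [-0.0301  0.0052 -0.9995] y [0.0394 0.9992 0.004 ] z [ 0.9988 -0.0392 -0.0303]
jaw deg 87.74315425474603
world d [-0.0384 -0.663  -0.037 ] tool d [ 0.0347 -0.6642 -0.0113]
world yaw -2.3431542547460253 => roll about tool x (down) 2.3431542547460253 deg 0.04089575662743211 rad
```

```bash
python3 -m creep '{"jaw":[-1,-1,-1,-1,-1,-1,-1,-1,-1,-1],"translation":[[0,-0.02,0],[0,-0.035,0],[0,-0.036,0],[0,-0.036,0],[0,-0.036,0],[0,-0.036,0],[0,-0.036,0],[0,-0.036,0],[0,-0.036,0],[0,-0.036,0]],"roll":[0,0,0,0,0,0,0,0,0,0]}'
python3 -m creep '{"jaw":[-1,-1,-1,-1,-1,-1,-1,-1,-1,-1],"translation":[[0,-0.036,-0.001],[0,-0.036,-0.002],[0,-0.036,-0.002],[0,-0.036,-0.002],[0,-0.036,-0.002],[0,-0.036,-0.002],[0,-0.036,0],[0,-0.036,0],[0,-0.02,0],[0,-0.01,0]],"roll":[0,0,0,0,0,0,0,0,0,0]}'
python3 - <<'E'
from plant import *
from h import *
np.set_printoptions(precision=4,suppress=True)
for n in('side','top'):
    c=capture(n);crop(c,f'pics/{n}1.png',*((340,150,480,270) if n=='top' else (170,80,330,220)),4)
s=get_state();go(s,[.4564,-.395,.128],85.4)
E
```

```text
time_s: 4.2
tcp_pos: [0.4807, -0.0729, 0.2758]
eef_rot: [171.2, 88.3, 169.1]
contact_force: [0.4, -0.2, -0.1]
gripper_width: 0.0877
time_s: 5.2
tcp_pos: [0.458, -0.3903, 0.274]
eef_rot: [171.6, 88.2, 169.3]
contact_force: [0.2, 0.2, -0.4]
gripper_width: 0.0879
t 5.3 tcp [ 0.4582 -0.3896  0.2741] F [-0.0495 -0.6341 -0.2719] w 0.0877 j [-21.5534  13.1354  -3.6467   0.3515 -74.9834 -70.7622]
x [-0.0308  0.0058 -0.9995] y [0.0388 0.9992 0.0046] z [ 0.9988 -0.0386 -0.031 ]
jaw deg 87.77662860743521
world d [-0.0018 -0.0054 -0.1461] tool d [ 0.146  -0.0061  0.003 ]
world yaw -2.376628607435208 => roll about tool x (down) 2.376628607435208 deg 0.04147999429683217 rad
```

View pics/side1.png

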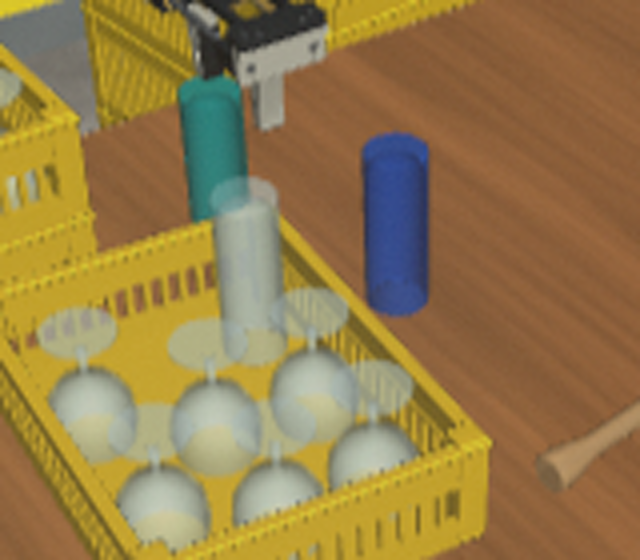

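View pics/top1.png

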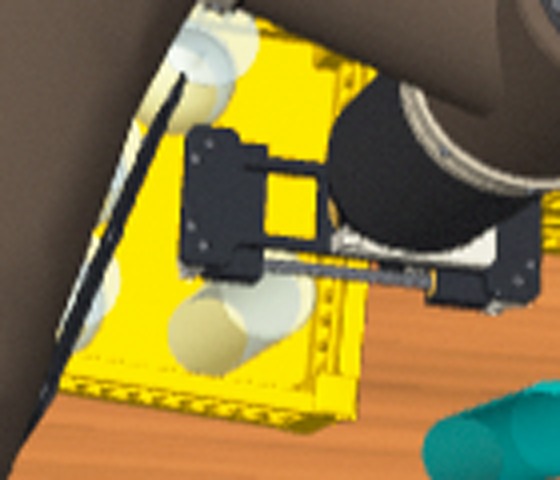

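The side view shows the open gripper above the glass, with the glass top at about (244,192). The top view shows the gripper over the glass, so the line-up agrees with my measurement. Lowering now.

```bash
python3 -m creep '{"jaw":[-1,-1,-1,-1,-1,-1,-1,-1,-1,-1],"translation":[[0.01,-0.003,0.0015],[0.018,-0.003,0.0015],[0.018,0,0],[0.018,0,0],[0.018,0,0],[0.018,0,0],[0.018,0,0],[0.014,0,0],[0.009,0,0],[0.005,0,0]],"roll":[0,0,0,0,0,0,0,0,0,0]}'
python3 - <<'E'
from plant import *
from h import *
np.set_printoptions(precision=4,suppress=True)
c=capture('side');crop(c,f'pics/side2.png',170,80,330,220,4)
s=get_state();go(s,[.4564,-.395,.128],85.4)
E
```

```text
time_s: 6.3
tcp_pos: [0.4569, -0.394, 0.1277]
eef_rot: [171.7, 88.2, 169.6]
contact_force: [0.3, 0.4, -0.9]
gripper_width: 0.0879
t 6.35 tcp [ 0.4567 -0.394   0.1273] F [-0.9287  0.2899 -1.1615] w 0.0878 j [-22.0139  19.3916 -15.0543   0.4164 -57.3381 -70.3489]
x [-0.0311  0.006  -0.9995] y [0.0373 0.9993 0.0048] z [ 0.9988 -0.0371 -0.0313]
jaw deg 87.86298197811165
world d [-0.0003 -0.001   0.0007] tool d [-0.0007 -0.001  -0.0003]
world yaw -2.4629819781116424 => roll about tool x (down) 2.4629819781116424 deg 0.04298714493533107 rad
```

View pics/side2.png

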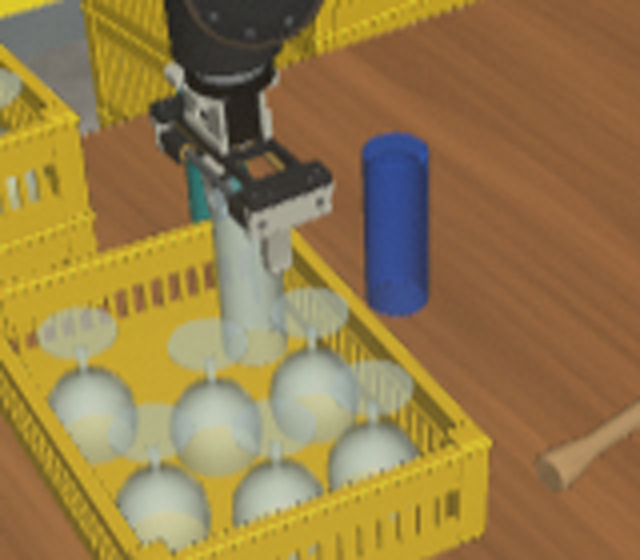

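The near finger is beside the glass at about (277,245), and no contact force shows. Gripping with 30 N.

```bash
python3 -m creep '{"jaw":[0,0.2,0.4,0.6,0.8,1,1,1,1,1],"translation":[[0,0,0],[0,0,0],[0,0,0],[0,0,0],[0,0,0],[0,0,0],[0,0,0],[0,0,0],[0,0,0],[0,0,0]],"roll":[0,0,0,0,0,0,0,0,0,0]}' 30
python3 - <<'E'
from plant import *
from h import *
np.set_printoptions(precision=4,suppress=True)
s=get_state();go(s,[.4564,-.395,.3],85.4);print(s['moment'])
E
```

```text
time_s: 7.35
tcp_pos: [0.4572, -0.3948, 0.129]
eef_rot: [173.0, 88.3, 170.9]
contact_force: [-0.5, 0.2, 5.6]
gripper_width: 0.0615
t 7.35 tcp [ 0.4572 -0.3948  0.129 ] F [-0.4551  0.2025  5.5915] w 0.0615 j [-22.0483  19.3112 -14.9438   0.4533 -57.4114 -70.3439]
x [-0.0294  0.0047 -0.9996] y [0.0374 0.9993 0.0036] z [ 0.9989 -0.0373 -0.0296]
jaw deg 87.85436233778346
world d [-0.0008 -0.0002  0.171 ] tool d [-0.1709  0.0004 -0.0059]
world yaw -2.4543623377834507 => roll about tool x (down) 2.4543623377834507 deg 0.04283670383126644 rad
[ 0.2527 -0.182  -0.0249]
```

```bash
python3 -m creep '{"jaw":[1,1,1,1,1,1,1,1,1,1],"translation":[[-0.005,0,0],[-0.012,0,-0.0005],[-0.02,0,-0.0005],[-0.024,0,-0.001],[-0.024,0,-0.001],[-0.024,0,-0.001],[-0.024,0,-0.001],[-0.02,0,-0.0005],[-0.012,0,-0.0005],[-0.006,0,0]],"roll":[0,0,0,0,0,0,0,0,0,0]}' 30
python3 - <<'E'
from plant import *
from h import *
np.set_printoptions(precision=4,suppress=True)
c=capture('side');crop(c,f'pics/side3.png',170,60,330,220,3.7)
s=get_state();go(s,[.5857,.1555,.30],85.4);print(s['moment'])
E
```

```text
time_s: 8.35
tcp_pos: [0.4561, -0.3952, 0.3008]
eef_rot: [172.2, 88.3, 170.1]
contact_force: [-0.6, -0.3, -1.8]
gripper_width: 0.0618
t 8.4 tcp [ 0.4562 -0.3954  0.301 ] F [ 0.7629 -0.4999 -1.2174] w 0.0617 j [-22.1432  12.6109  -0.8946   0.3795 -78.1348 -70.0955]
x [-0.029   0.0048 -0.9996] y [0.0377 0.9993 0.0037] z [ 0.9989 -0.0375 -0.0291]
jaw deg 87.84157186365313
world d [ 0.1295  0.5509 -0.001 ] tool d [-0.0001  0.5553  0.1087]
world yaw -2.441571863653124 => roll about tool x (down) 2.441571863653124 deg 0.04261346794480108 rad
[-0.1028 -0.3627  0.053 ]
```

View pics/side3.png

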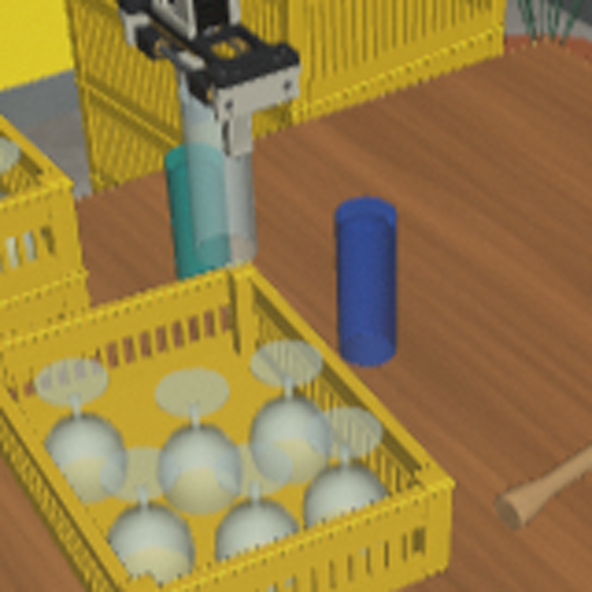

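The glass hangs upright in the gripper, its mouth at about (232,245), and the stemmed glasses haven't moved. Carrying it to the rinser.

```bash
python3 -m creep '{"jaw":[1,1,1,1,1,1,1,1,1,1],"translation":[[0,0.006,0.001],[0,0.014,0.003],[0,0.022,0.004],[0,0.03,0.006],[0,0.034,0.007],[0,0.034,0.007],[0,0.034,0.007],[0,0.034,0.007],[0,0.034,0.007],[0,0.034,0.007]],"roll":[0,0,0,0,0,0,0,0,0,0]}' 30
python3 -m creep '{"jaw":[1,1,1,1,1,1,1,1,1,1],"translation":[[0,0.034,0.007],[0,0.034,0.007],[0,0.034,0.007],[0,0.034,0.007],[0,0.034,0.007],[0,0.034,0.006],[0,0.03,0.006],[0,0.022,0.004],[0,0.015,0.003],[0,0.008,0.001]],"roll":[0,0,0,0,0,0,0,0,0,0]}' 30
python3 - <<'E'
from plant import *
from h import *
import pickle
np.set_printoptions(precision=4,suppress=True)
t,s0=capture('top'),capture('side');pickle.dump((t,s0),open('c1.pkl','wb'))
crop(s0,'pics/side4.png',230,120,370,320,3);crop(t,'pics/top4.png',130,90,270,230,4)
s=get_state();go(s,[.5857,.1555,.17],85.4);print(s['moment'])
E
```

```text
time_s: 9.4
tcp_pos: [0.5219, -0.1191, 0.2982]
eef_rot: [172.0, 88.2, 169.9]
contact_force: [0.6, -0.0, -2.9]
gripper_width: 0.0615
time_s: 10.4
tcp_pos: [0.5876, 0.1564, 0.2979]
eef_rot: [173.3, 88.2, 171.2]
contact_force: [-0.2, -0.2, -2.4]
gripper_width: 0.0617
t 10.5 tcp [0.5877 0.1556 0.2982] F [-0.0997 -1.2169 -2.9212] w 0.0619 j [  32.4415   13.2148    0.1924   -1.2111  -78.3161 -124.3023]
x [-0.0308  0.005  -0.9995] y [0.037  0.9993 0.0038] z [ 0.9988 -0.0369 -0.0309]
jaw deg 87.87671687954301
world d [-0.002  -0.0001 -0.1282] tool d [ 0.1282 -0.0007  0.002 ]
world yaw -2.4767168795430052 => roll about tool x (down) 2.4767168795430052 deg 0.04322686418774523 rad
[-0.0487 -0.2406  0.0031]
```

View pics/side4.png

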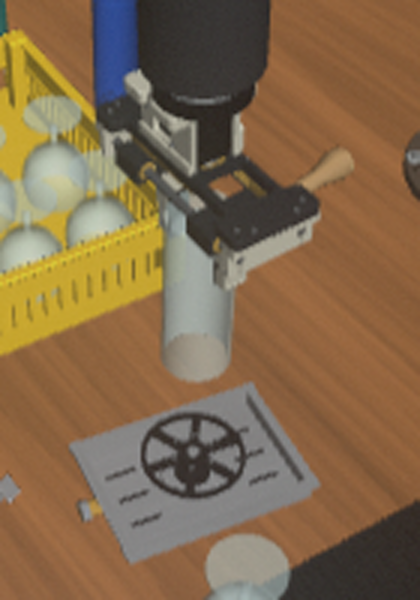

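View pics/top4.png

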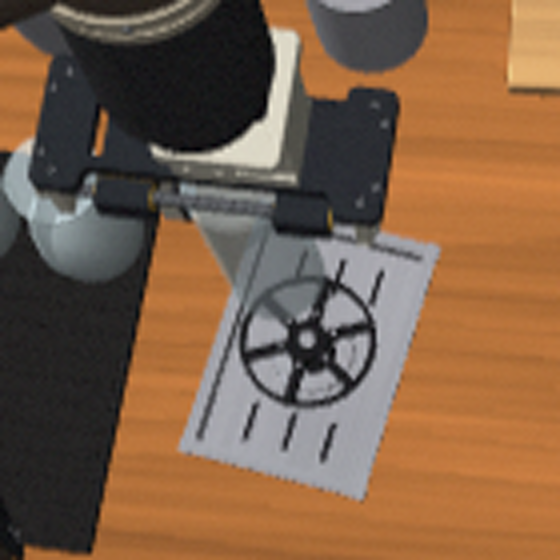

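Run:
```python
from h import *
import pickle
np.set_printoptions(precision=4,suppress=True)
t,s=pickle.load(open('c1.pkl','rb'))
S=lambda x,y:(230+(x+.5)/3-.5,120+(y+.5)/3-.5)
T=lambda x,y:(130+(x+.5)/4-.5,90+(y+.5)/4-.5)
print('mouth side',plane(s,*S(196.5,357),.177),'top',plane(t,*T(289,282),.177),tri([(s,*S(196.5,357)),(t,*T(289,282))]))
# plate: dark blob ellipse fits
for c,(x0,y0,x1,y1),n in((t,(185,150,232,198),'t'),(s,(274,254,315,290),'s')):
    im=pickle.load(open('c0.pkl','rb'))[0 if n=='t' else 1]
    g=cv2.cvtColor(im['image'][y0:y1,x0:x1],cv2.COLOR_RGB2GRAY);m=(g<95).astype('u1' if 0 else np.uint8)
    nl,lab,st,ce=cv2.connectedComponentsWithStats(m);k=1+np.argmax(st[1:,4]);m=(lab==k).astype(np.uint8)
    cs=max(cv2.findContours(m,0,1)[0],key=cv2.contourArea);e=cv2.fitEllipse(cs)
    u,v=e[0][0]+x0,e[0][1]+y0;print(n,st[k],e,u,v,plane(im,u,v,.042))
    cv2.imwrite(f'pics/m_{n}.png',cv2.resize(m*255,None,fx=8,fy=8,interpolation=0))
    if n=='t':a=(im,u,v)
    else:print(tri([a,(im,u,v)]))
```

```text
mouth side [0.5881 0.1566 0.177 ] top [0.5851 0.1483 0.177 ] [0.5857 0.1507 0.1708]
t [  0   0  41  42 529] ((20.47410011291504, 22.57621192932129), (37.11414337158203, 38.41426467895508), 24.22092056274414) 205.47410011291504 172.5762119293213 [0.5916 0.1587 0.042 ]
s [  3   3  38  29 532] ((20.32886505126953, 17.1922664642334), (28.036731719970703, 35.607906341552734), 89.09478759765625) 294.32886505126953 271.1922664642334 [0.5874 0.1586 0.042 ]
[0.5897 0.1592 0.0447]
```

The mask in the top view picked up a tray slot, so I don't trust that fit. The by-hand ring extents and the tray corners agree on about (0.5865, 0.156). I'll lower to just above the plate and compare mouth and ring in the same view.

```bash
python3 -m creep '{"jaw":[1,1,1,1,1,1,1,1,1,1],"translation":[[0.006,0,0],[0.012,0,0],[0.016,0,0.0005],[0.017,0,0.0005],[0.017,0,0.0005],[0.017,0,0.0005],[0.015,0,0],[0.012,0,0],[0.007,0,0],[0.004,0,0]],"roll":[0,0,0,0,0,0,0,0,0,0]}' 30
python3 - <<'E'
from plant import *
from h import *
import pickle
np.set_printoptions(precision=4,suppress=True)
t,s0=capture('top'),capture('side');pickle.dump((t,s0),open('c2.pkl','wb'))
crop(s0,'pics/side5.png',250,210,350,310,6);crop(t,'pics/top5.png',150,110,250,230,5)
s=get_state();go(s,[.5860,.156,.163],85.4);print(s['moment'])
for c,n in((t,'t'),(s0,'s')):print(n,proj(c,[.5865,.156,.042]))
E
```

```text
time_s: 11.5
tcp_pos: [0.5859, 0.1553, 0.1748]
eef_rot: [173.1, 88.2, 170.9]
contact_force: [-0.4, 0.6, -2.4]
gripper_width: 0.0616
t 11.6 tcp [0.586  0.1555 0.1753] F [ 0.5312 -0.802  -2.7567] w 0.0617 j [  32.5223   17.2532  -10.5521   -1.3285  -63.5168 -124.0816]
x [-0.0305  0.0052 -0.9995] y [0.0378 0.9993 0.004 ] z [ 0.9988 -0.0377 -0.0307]
jaw deg 87.83095524757863
world d [-0.      0.0005 -0.0123] tool d [0.0123 0.0004 0.0003]
world yaw -2.4309552475786234 => roll about tool x (down) 2.4309552475786234 deg 0.04242817303888089 rad
[ 0.0357 -0.3323  0.005 ]
t (np.float64(206.2129312115312), np.float64(174.30673896579992))
s (np.float64(294.0432553598852), np.float64(270.44454677659905))
```

View pics/side5.png

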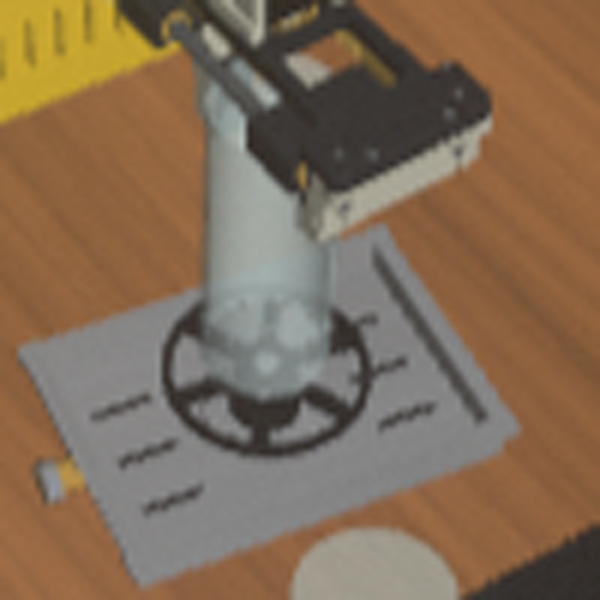

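View pics/top5.png

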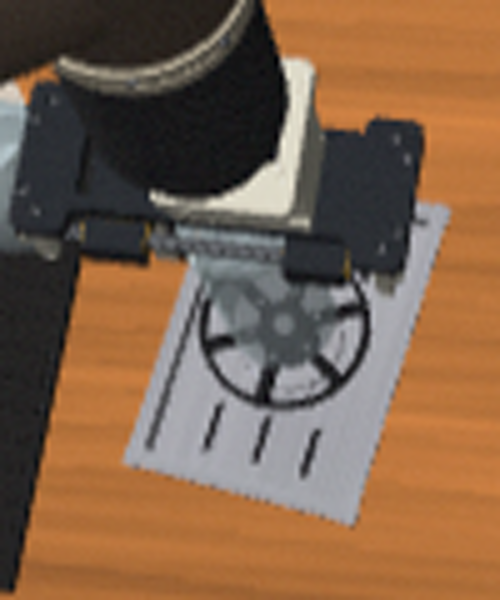

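Run:
```python
from h import *
import pickle
np.set_printoptions(precision=4,suppress=True)
t,s=pickle.load(open('c2.pkl','rb'))
S=lambda x,y:(250+(x+.5)/6-.5,210+(y+.5)/6-.5)
T=lambda x,y:(150+(x+.5)/5-.5,110+(y+.5)/5-.5)
print('side mouth',plane(s,*S(265,352),.054),'ring',plane(s,*S(267,367),.042),'front pts mouth',plane(s,*S(265,397),.054),'ring',plane(s,*S(267,455),.042))
print('top ring',plane(t,*T(285,328),.042))
cv2.imwrite('pics/s6.png',cv2.resize(s['image'][255:290,272:318,::-1],None,fx=16,fy=16,interpolation=cv2.INTER_CUBIC))
cv2.imwrite('pics/t6.png',cv2.resize(t['image'][155:195,180:230,::-1],None,fx=14,fy=14,interpolation=cv2.INTER_CUBIC))
```

```text
side mouth [0.5885 0.1567 0.054 ] ring [0.5871 0.1569 0.042 ] front pts mouth [0.6044 0.178  0.054 ] ring [0.6178 0.1981 0.042 ]
top ring [0.5839 0.1546 0.042 ]
```

View pics/s6.png

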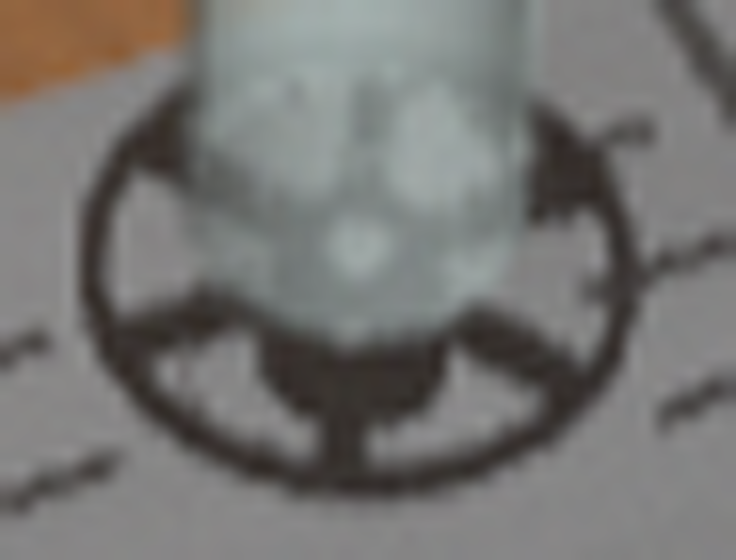

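View pics/t6.png

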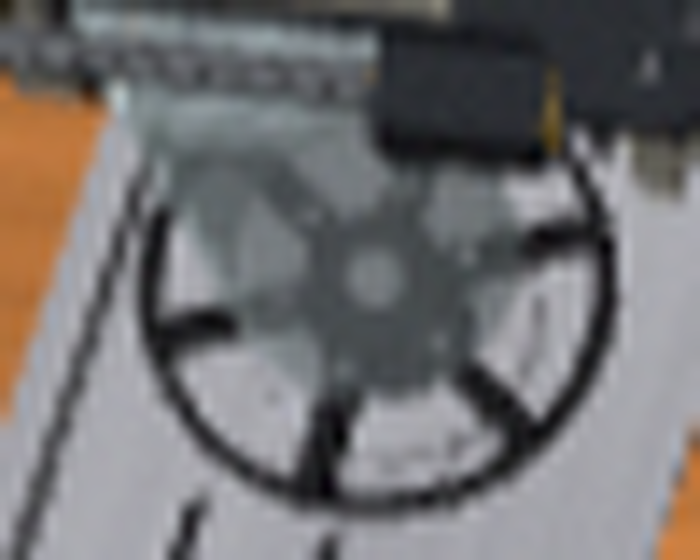

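Run:
```python
from h import *
import pickle
np.set_printoptions(precision=4,suppress=True)
t,s=pickle.load(open('c2.pkl','rb'))
S=lambda x,y:(272+(x+.5)/16-.5,255+(y+.5)/16-.5)
T=lambda x,y:(180+(x+.5)/14-.5,155+(y+.5)/14-.5)
print('top ring',plane(t,*T(380,285),.042),'mouth',plane(t,*T(364,252),.054))
def box(c,p,z,r,n):
    a=np.linspace(0,2*np.pi,200);q=np.array([proj(c,[p[0]+r*np.cos(k),p[1]+r*np.sin(k),z]) for k in a])
    o=np.r_[q.min(0),q.max(0)]
    if n=='s':o=(o-[272,255,272,255]+.5)*16-.5
    else:o=(o-[180,155,180,155]+.5)*14-.5
    print(n,p,z,o)
for p in((.5865,.156),(.588,.157)):
  box(s,p,.042,.05,'s');box(t,p,.042,.05,'t')
for p in((.5865,.1555),(.588,.157)):
  box(s,p,.054,.031,'s');box(t,p,.054,.031,'t')
```

```text
top ring [0.5848 0.1545 0.042 ] mouth [0.5882 0.1565 0.054 ]
s (0.5865, 0.156) 0.042 [ 79.8481  39.4408 641.4759 482.6933]
t (0.5865, 0.156) 0.042 [133.1143  48.4187 613.6191 508.7812]
s (0.588, 0.157) 0.042 [ 76.1943  46.4653 638.3579 490.5843]
t (0.588, 0.157) 0.042 [129.165   41.2953 609.5569 501.4339]
s (0.5865, 0.1555) 0.054 [185.4466  75.2461 535.7923 350.0584]
t (0.5865, 0.1555) 0.054 [217.4729 116.9093 517.8911 404.5641]
s (0.588, 0.157) 0.054 [183.5234  84.183  534.2945 359.6696]
t (0.588, 0.157) 0.054 [211.062  109.5132 511.4095 397.0241]
```

The side and top views disagree by 1–2 mm, each biased towards its own camera by the plate's thickness. On average the mouth is within about 1 mm of the plate's centre, so I'm pressing now.

```bash
python3 -m creep '{"jaw":[1,1,1,1,1,1,1,1,1,1],"translation":[[0.003,0,-0.0005],[0.003,0,0],[0.003,0,0],[0.002,0,0],[0.002,0,0],[0.002,0,0],[0.002,0,0],[0.002,0,0],[0.001,0,0],[0.001,0,0]],"roll":[0,0,0,0,0,0,0,0,0,0]}' 35
python3 - <<'E'
from plant import *
from h import *
np.set_printoptions(precision=4,suppress=True)
s=get_state();go(s,[.586,.1555,.152],85.4);print(s['moment'])
E
```

```text
time_s: 12.6
tcp_pos: [0.5854, 0.1559, 0.1553]
eef_rot: [171.4, 88.3, 169.3]
contact_force: [-1.4, -1.3, 6.6]
gripper_width: 0.0615
t 12.6 tcp [0.5854 0.1559 0.1553] F [-1.3632 -1.2514  6.6295] w 0.0615 j [  32.6016   18.1134  -12.137    -1.3219  -60.9831 -124.0877]
x [-0.0289  0.0055 -0.9996] y [0.0374 0.9993 0.0044] z [ 0.9989 -0.0373 -0.0291]
jaw deg 87.85655328085025
world d [ 0.0006 -0.0004 -0.0033] tool d [ 0.0033 -0.0004  0.0007]
world yaw -2.456553280850244 => roll about tool x (down) 2.456553280850244 deg 0.042874943001505725 rad
[-0.2955  0.5027 -0.0669]
```

```bash
python3 -m creep '{"jaw":[1,1,1,1,1,1,1,1,1,1],"translation":[[0.001,0,0],[0.001,0,0],[0.001,0,0],[0.001,0,0],[0,0,0],[0,0,0],[0,0,0],[0,0,0],[0,0,0],[0,0,0]],"roll":[0,0,0,0,0,0,0,0,0,0]}' 35
python3 - <<'E'
from plant import *
from h import *
np.set_printoptions(precision=4,suppress=True)
s=get_state();go(s,[.586,.1555,.152],85.4);print(s['moment'])
c=capture('side');crop(c,'pics/side7.png',250,210,350,310,6)
E
```

```text
time_s: 13.6
tcp_pos: [0.5858, 0.1559, 0.1528]
eef_rot: [170.7, 88.4, 168.5]
contact_force: [-3.2, -0.8, 14.5]
gripper_width: 0.0616
t 13.6 tcp [0.5858 0.1559 0.1528] F [-3.2041 -0.8155 14.4754] w 0.0616 j [  32.6084   18.2216  -12.3619   -1.2814  -60.5757 -124.0853]
x [-0.0274  0.0056 -0.9996] y [0.037  0.9993 0.0045] z [ 0.9989 -0.0369 -0.0276]
jaw deg 87.87865425583536
world d [ 0.0002 -0.0004 -0.0008] tool d [ 0.0008 -0.0003  0.0003]
world yaw -2.4786542558353517 => roll about tool x (down) 2.4786542558353517 deg 0.04326067778289676 rad
[-0.5738  1.447  -0.0086]
```

View pics/side7.png

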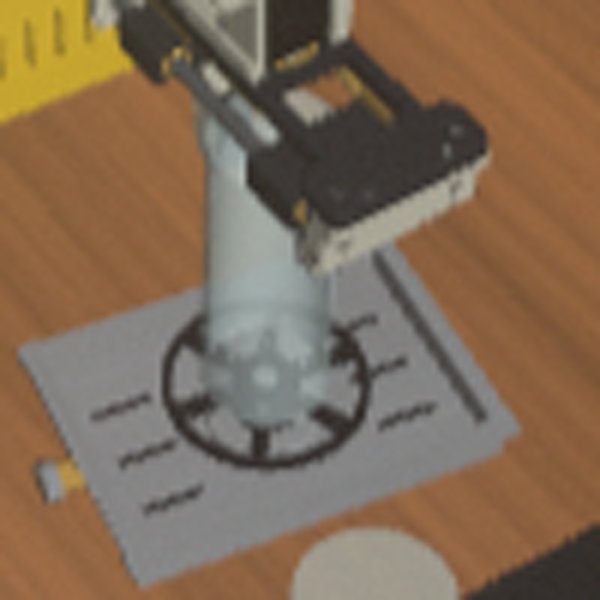

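The plate has moved down, with its ring's lower edge going from about y=455 to 466, and the push is about 17 N, above the 11 N for the stop. I'll hold, then lift.

```bash
python3 -m creep '{"jaw":[1,1,1,1,1,1,1,1,1,1],"translation":[[0,0,0],[0,0,0],[0,0,0],[0,0,0],[0,0,0],[0,0,0],[0,0,0],[0,0,0],[0,0,0],[0,0,0]],"roll":[0,0,0,0,0,0,0,0,0,0]}' 35
python3 -m creep '{"jaw":[1,1,1,1,1,1,1,1,1,1],"translation":[[0,0,0],[0,0,0],[0,0,0],[0,0,0],[-0.004,0,0],[-0.008,0,0],[-0.012,0,-0.0005],[-0.012,0,-0.0005],[-0.012,0,-0.0005],[-0.006,0,0]],"roll":[0,0,0,0,0,0,0,0,0,0]}' 35
python3 - <<'E'
from plant import *
from h import *
np.set_printoptions(precision=4,suppress=True)
s=get_state();go(s,[.507,.386,.206],85.4);print(s['moment'])
c=capture('side');crop(c,'pics/side8.png',230,180,430,380,3)
E
```

```text
time_s: 14.65
tcp_pos: [0.5858, 0.1559, 0.1528]
eef_rot: [170.8, 88.4, 168.7]
contact_force: [-3.5, -2.0, 14.2]
gripper_width: 0.0613
time_s: 15.65
tcp_pos: [0.5855, 0.1559, 0.2062]
eef_rot: [170.2, 88.3, 168.0]
contact_force: [-0.2, 0.1, -2.5]
gripper_width: 0.0616
t 15.65 tcp [0.5855 0.1559 0.2062] F [-0.2444  0.1266 -2.4932] w 0.0616 j [  32.5909   15.809    -8.3437   -1.2806  -67.0495 -124.2236]
x [-0.0287  0.0061 -0.9996] y [0.0375 0.9993 0.005 ] z [ 0.9989 -0.0373 -0.0289]
jaw deg 87.85141897848554
world d [-0.0785  0.2301 -0.0002] tool d [ 0.0038  0.227  -0.087 ]
world yaw -2.4514189784855347 => roll about tool x (down) 2.4514189784855347 deg 0.04278533252044862 rad
[-0.0054 -0.3355 -0.0079]
```

View pics/side8.png

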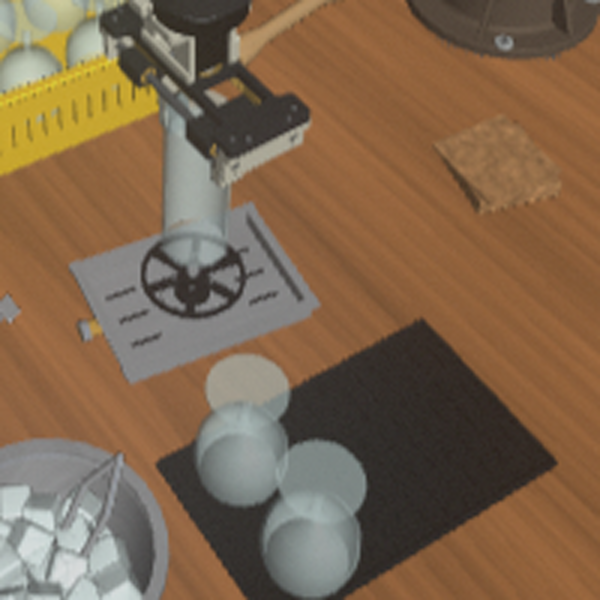

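```bash
python3 -m creep '{"jaw":[1,1,1,1,1,1,1,1,1,1],"translation":[[0,0.006,-0.002],[0,0.016,-0.006],[0,0.026,-0.01],[0,0.032,-0.012],[0,0.032,-0.012],[0,0.032,-0.012],[0,0.03,-0.012],[0,0.026,-0.01],[0,0.018,-0.007],[0,0.009,-0.004]],"roll":[0,0,0,0,0,0,0,0,0,0]}' 35
python3 - <<'E'
from plant import *
from h import *
np.set_printoptions(precision=4,suppress=True)
s=get_state();go(s,[.507,.386,.129],85.4);print(s['moment'])
c=capture('side');crop(c,'pics/side9.png',230,180,430,380,3)
E
```

```text
time_s: 16.7
tcp_pos: [0.5054, 0.3877, 0.2075]
eef_rot: [173.4, 88.2, 171.3]
contact_force: [0.5, 0.1, -2.8]
gripper_width: 0.0612
t 16.7 tcp [0.5054 0.3877 0.2075] F [ 0.531   0.0833 -2.7542] w 0.0612 j [  54.0194   18.4678   -4.2138   -1.7146  -68.1483 -145.4251]
x [-0.0309  0.0047 -0.9995] y [0.0359 0.9993 0.0036] z [ 0.9989 -0.0358 -0.031 ]
jaw deg 87.9413482635332
world d [ 0.0016 -0.0017 -0.0785] tool d [ 0.0784 -0.0019  0.0041]
world yaw -2.5413482635331945 => roll about tool x (down) 2.5413482635331945 deg 0.044354894638494784 rad
[-0.0691 -0.3091  0.0254]
```

View pics/side9.png

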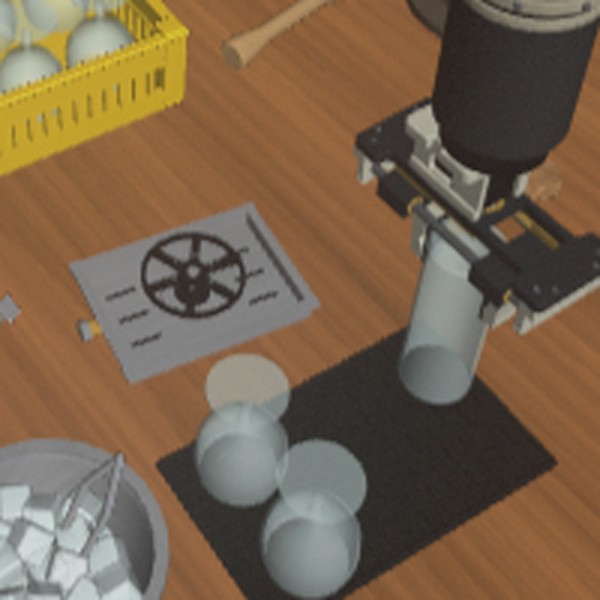

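The glass is over the free part of the mat, its mouth at about (437,373), well away from the stemmed glasses. Lowering.

```bash
python3 -m creep '{"jaw":[1,1,1,1,1,1,1,1,1,1],"translation":[[0.005,0,0.0005],[0.01,0,0.0005],[0.012,0,0.0005],[0.012,0,0.0005],[0.012,0,0.0005],[0.01,0,0],[0.007,0,0],[0.004,0,0],[0.002,0,0],[0.001,0,0]],"roll":[0,0,0,0,0,0,0,0,0,0]}' 30
python3 -m creep '{"jaw":[1,1,1,1,1,1,1,1,1,1],"translation":[[0.0005,0,0],[0.0005,0,0],[0.0005,0,0],[0.0005,0,0],[0.0005,0,0],[0.0005,0,0],[0,0,0],[0,0,0],[0,0,0],[0,0,0]],"roll":[0,0,0,0,0,0,0,0,0,0]}' 20
python3 - <<'E'
from plant import *
from h import *
np.set_printoptions(precision=4,suppress=True)
s=get_state();go(s,[.507,.386,.129],85.4);print(s['moment'])
c=capture('side');crop(c,'pics/side10.png',230,180,430,380,3)
E
```

```text
time_s: 17.75
tcp_pos: [0.507, 0.3863, 0.1333]
eef_rot: [171.6, 88.3, 169.5]
contact_force: [0.2, -0.4, -3.3]
gripper_width: 0.0613
time_s: 18.75
tcp_pos: [0.5068, 0.3861, 0.1302]
eef_rot: [172.1, 88.2, 169.9]
contact_force: [-0.7, -0.0, -2.7]
gripper_width: 0.0622
t 18.75 tcp [0.5068 0.3861 0.1302] F [-0.7412 -0.0169 -2.7018] w 0.0622 j [  53.8353   21.9271   -9.7726   -1.8357  -59.084  -145.0312]
x [-0.0301  0.0054 -0.9995] y [0.0376 0.9993 0.0042] z [ 0.9988 -0.0374 -0.0303]
jaw deg 87.84644820624791
world d [ 0.0002 -0.0001 -0.0012] tool d [ 0.0012 -0.0001  0.0002]
world yaw -2.446448206247908 => roll about tool x (down) 2.446448206247908 deg 0.0426985761785353 rad
[ 0.0227 -0.2975  0.0092]
```

View pics/side10.png

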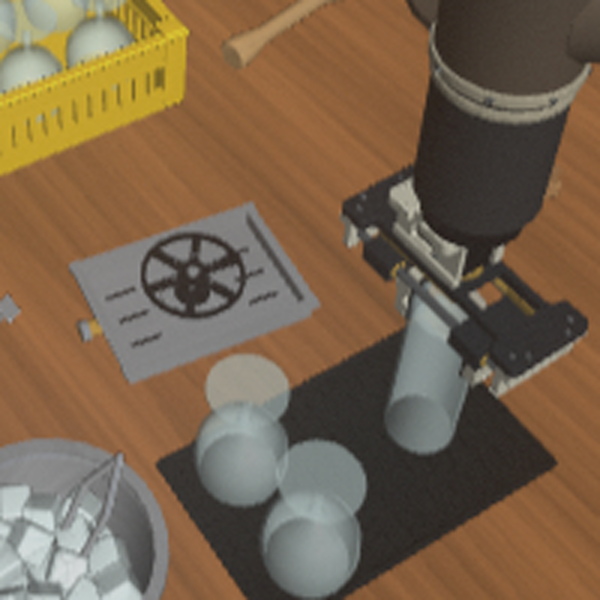

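```bash
python3 -m creep '{"jaw":[1,1,1,1,1,1,1,1,1,1],"translation":[[0.0005,0,0],[0.0005,0,0],[0.0005,0,0],[0.0005,0,0],[0.0003,0,0],[0.0002,0,0],[0,0,0],[0,0,0],[0,0,0],[0,0,0]],"roll":[0,0,0,0,0,0,0,0,0,0]}' 20
python3 - <<'E'
from plant import *
s=get_state();print(s['tcp_pos'],s['contact_force'],s['moment'])
E
```

```text
time_s: 19.8
tcp_pos: [0.5071, 0.3861, 0.129]
eef_rot: [170.9, 88.3, 168.8]
contact_force: [-1.8, -2.4, 5.8]
gripper_width: 0.0615
[0.5070794  0.386099   0.12897231] [-1.83387251 -2.40633982  5.76969703] [-0.88613457  0.659279   -0.0595115 ]
```

The glass is standing on the mat, with a contact force of about 8 N. I'll ease off slightly and open.

```bash
python3 -m creep '{"jaw":[1,1,0.3,0.2,0,-0.3,-0.6,-1,-1,-1],"translation":[[-0.0005,0,0],[0,0,0],[0,0,0],[0,0,0],[0,0,0],[0,0,0],[0,0,0],[0,0,0],[0,0,0],[0,0,0]],"roll":[0,0,0,0,0,0,0,0,0,0]}' 10
python3 - <<'E'
from plant import *
from h import *
s=get_state();print(s['tcp_pos'],s['contact_force'],s['gripper_width'])
c=capture('side');crop(c,'pics/side11.png',230,180,430,380,3)
E
```

```text
time_s: 20.8
tcp_pos: [0.5067, 0.3862, 0.1279]
eef_rot: [172.2, 88.2, 170.1]
contact_force: [0.2, -0.3, -0.5]
gripper_width: 0.0858
[0.5066845  0.38620114 0.12792328] [ 0.19870273 -0.26750266 -0.46286155] 0.08578676071838635
```

View pics/side11.png

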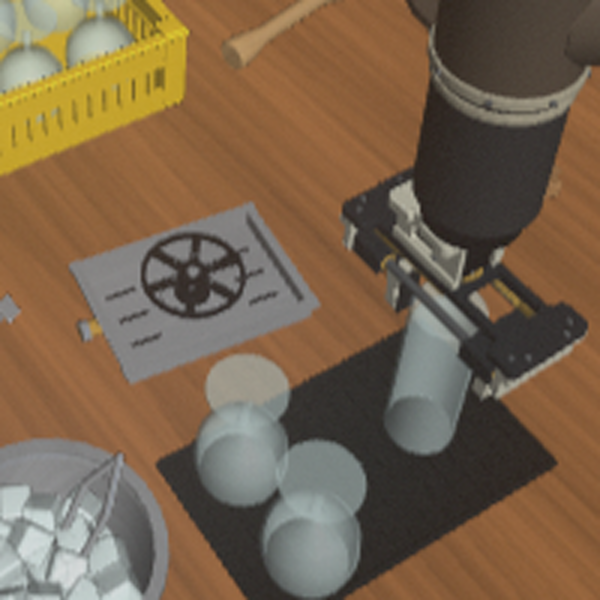

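The fingers are clear of the glass, which stands upright with its mouth at about (420,425). Retracting straight up (world z).

```bash
python3 -m creep '{"jaw":[-1,-1,-1,-1,-1,-1,-1,-1,-1,-1],"translation":[[-0.005,0,0],[-0.012,0,-0.0005],[-0.02,0,-0.0005],[-0.024,0,-0.001],[-0.024,0,-0.001],[-0.024,0,-0.001],[-0.024,0,-0.001],[-0.02,0,-0.0005],[-0.012,0,-0.0005],[-0.005,0,0]],"roll":[0,0,0,0,0,0,0,0,0,0]}'
python3 - <<'E'
from plant import *
from h import *
s=get_state();print(s['tcp_pos'],s['contact_force'],s['gripper_width'])
t,c=capture('top'),capture('side');crop(c,'pics/side12.png',150,100,430,380,2.1);cv2.imwrite('pics/top12.png',t['image'][:,:,::-1])
E
```

```text
time_s: 21.85
tcp_pos: [0.5061, 0.3857, 0.3003]
eef_rot: [167.8, 88.3, 165.6]
contact_force: [0.2, -0.5, -0.4]
gripper_width: 0.0879
[0.50612793 0.38567023 0.30028164] [ 0.21825115 -0.46083014 -0.42017646] 0.08789305980990095
```

View pics/side12.png

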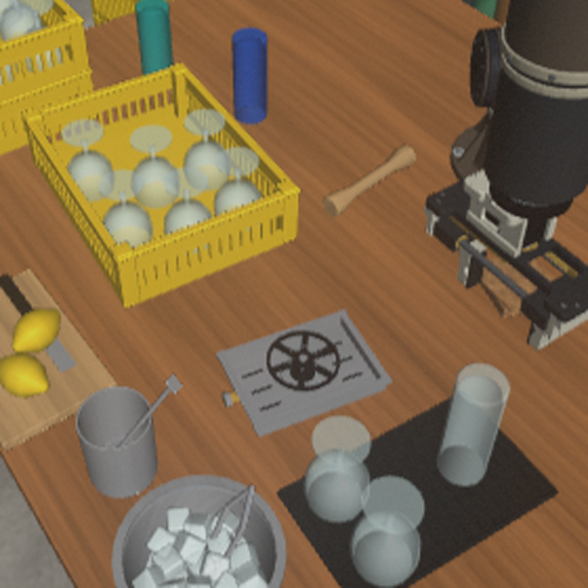

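View pics/top12.png

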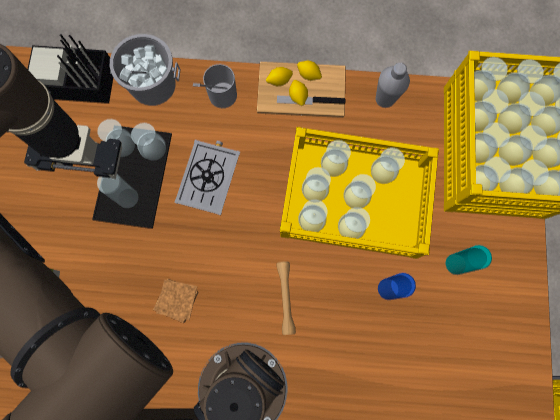

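In the side view the glass stands mouth down on the mat, its mouth at about (464,465). The whole rim is inside the mat and all the other glasses are in place. The gripper is clear above it, so I'm handing in.

```bash
python3 -c "
from plant import *
print(close_job())"
```

```text
the job is handed in; nothing more can be done
None
```

I lifted the tall glass from the crate, rinsed it, stood it mouth down on the free part of the mat and let go. It was handed in at about 22 s of the 51 s allowed.

**Rinse:** The plate was pressed with about 17 N, above the 11 N needed for the stop, and held down for about 2 s. TCP height and the picture agreed that it was fully down. The mouth was about 1 mm off the plate's centre by my averaged estimate. The two cameras disagreed by 1–2 mm on exactly where that centre is.

**Last check:** The glass stands upright with its whole rim on the mat. The six stemmed glasses in the crate and the two on the mat look unmoved in both views. The gripper is open, its fingertips more than 100 mm above the glass, with no contact force.

**What went wrong:**
- **J6 limit:** At the start I turned the tool the wrong way, and J6 ran up to its range limit. It read -173.671° against the listed -173.66°. That may count as passing the range; I can't tell whether it is just reading noise.
- **Tool tilt:** This left the tool tilted by about 1.8°, which stayed for the rest of the job. The tilt was about the jaw axis, so the glass was still gripped and set down upright.

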